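Move the tall circuit board from the rack to the bench stand

ROBOT

A 7-joint arm with a two-finger parallel gripper is mounted at the origin on the work surface. World frame = base frame: x ahead of the robot, y to its left, z up, the work surface at z = 0. Lengths are in m, angles in degrees, forces in N, time in s.
With the tool pointing down it reaches from about 0.4 to 0.85 m from the base axis. Payload 4.5 kg.
Tool frame: the origin (TCP) lies on the centre line of the jaws, within the pads' length; the fingertips stand 25 mm ahead of it and the grasp point (between the pads) lies 6 mm ahead of it; z points along the fingers, y is the direction in which the jaws open and shut (so a half turn about z gives the same grasp; the last joint's range is limited). The gripper opens to 88 mm and grips with 3 to 60 N. Pads are 18 mm wide; open, the fingers measure 123 mm over their backs; the gripper's body (75 mm by 187 mm) begins 45 mm behind the grasp point.
Start: joints at [74.244, 39.483, -11.15, 89.685, 9.013, 51.709, -12.324], TCP at [0.19, -0.595, 0.264] pointing down, gripper open.
Joint ranges: [-172.22, 172.22], [-26.19, 119.32], [-84.43, 86.54], [7.71, 146.69], [-57.33, 237.33], [2.42, 119.75], [-152.13, 152.13]. Speed limits (degrees/s): [147.25, 147.25, 180, 180, 180, 180, 180].

INTERFACE

Orientations are given as a 3x3 rotation matrix whose columns are the frame's x, y, z axes.
In Python, from station import * gives the robot as it stands. Calls block until the motion is done:
- movep(position, orientation): joint-space move of the TCP to a pose.
- move_straight(position, feed=0.15, ori=None, stop_force=None): straight line of the TCP; ori=None keeps the orientation; feed is the mean speed in m/s. With stop_force (N) it stops when the force on the tool has changed by that much, and returns True; else False.
- goto_joints(angles): joint-space move.
- grip(opening, squeeze=None): opening from 0.0 (shut) to 1.0 (fully open); squeeze is the grip in N (None keeps the last); returns when the fingers have stopped.
- sleep(seconds).
- inverse_kinematics(position, orientation): joint angles nearest the present ones, or None.
- state(): the state.
- camera(name): name is "scene" or "top" or "wrist"; returns (picture, depth): 480x640x3 uint8, red, green, blue; 480x640 float32, m along the optical axis (not along the pixel's ray), 0 where there is no reading.
- calibration(name): a dict with "K" (3x3 intrinsics, pixels), "R" (3x3) and "t" (3): a world point X has camera coordinates R X + t; the wrist camera has in their place "hand_eye" (4x4, takes a point from camera to tool coordinates, whose origin is the TCP and whose axes are the flange's). Camera axes: x right, y down, z forward; pixel columns grow to the right and rows downward; lengths in m; the calibration is good to about 2 mm. A picture is of the moment at which its call begins: read the wrist's pose just before it. calibration takes no time and is no camera call.
A pose or a line that the arm cannot do raises MotionError and nothing moves.
- sign_off(): hands the job in, once; it reports no verdict.
Trained networks look in the newest picture that a camera, given by its name, has taken for a name from the list of things; names that differ only in an ending like _2 or _b are one class to them, and where a whole thing is asked for, a point or a joint stands for the part that bears it (a point fixed in the world has none). Each returns a list of dicts, best first, with "confidence" (0 to 1); they miss things now and then, are a little off and sometimes report something else, mostly with a low value. They report only what shows in the picture. A call takes as long as a camera call. They do not tell look-alikes from the thing itself.
- look_for(camera, name): "rect" ([left, top, right, bottom] as shares, 0 to 1, of the picture: columns of its width, rows of its height, round what is visible of it).
- silhouettes(camera, name): "region" (480x640 bool, what is visible of it) and "rect" ([left, top, right, bottom] as shares, 0 to 1, of the picture: columns of its width, rows of its height, round what is visible of it).
- landmark_of(camera, name): "xy" ([column, row] as shares, 0 to 1, of the picture: columns of its width, rows of its height: a listed point, or the origin of a listed thing).
The state is a dict: "t": time; "qpos": joint angles; "qvel": joint speeds; "effort": joint torques, N m; "ee_pos": TCP position; "tool_rot": TCP orientation; "force": force on the tool from outside, world axes, zero at the start; "torque": the same for the moment, N m; "opening": opening from 0.0 (shut) to 1.0 (fully open).
Only numpy, scipy, OpenCV 4.12 (cv2) and the standard library are available. Lean on these libraries where they do the work, as an engineer would, in place of code of your own. Each camera call takes 0.05 s, during which the arm holds its last target. There are 200 camera calls.

TASK

Pull the tall, narrow circuit board straight up out of its groove in the black rack and lower it, upright, into the slot of the bench stand until it rests on the bottom, then let go of it; do not drop it in. Leave the low, wide circuit board standing where it is in the rack.

Things in the scene. Friction and masses are not known exactly. Their poses are not given: they have to be found in the camera images.
- tall_board: The board to move: green, upright in any of the rack's three grooves; 100 mm wide, 140 tall, 3 thick, 0.11-0.22 kg. Its top 14 mm is an aluminium grip rail 10 mm thick over the full width, above all else in the rack; small components below 115 mm stand out 4 mm. Origin: centre of the lower edge; x along the width, y through the thickness, z up to the rail (rail centre at z = 133 mm).
- wide_board: Bystander to leave alone: green board 140 mm wide, only 90 mm tall, 3 thick, with a like rail (10 mm thick, 14 high) on top, upright in another groove of the rack. Origin: centre of the lower edge; axes as for the tall board. The remaining groove holds an unlisted plain aluminium plate, 130 mm wide and 75 tall.
- rack: Fixed black board rack, 180 (x) by 150 mm (y), 52 high, with three grooves along its x axis at y = -56, 0, +56 mm, each 5 mm wide, 40 deep and 164 long between grey end plates; floor at z = 10, walls end at z = 50 mm. Boards stand with their width along the rack's x and may lean up to 3 degrees. Origin: centre of the underside; z up.
- stand: Fixed bench stand: dark steel base 170 (x) by 100 mm (y), two grey jaws with one empty slot between them along x at y = 0, 7 mm wide, 130 long between aluminium end blocks (62 high). Slot floor at z = 12, straight walls to z = 48, then flared lips to a mouth about 37 mm wide at z = 73 mm. A board in it may lean up to 7 degrees. Origin: centre of the underside; z up.
There are look-alikes about, which are no part of the job. Leave any yellow look-alike of the rack alone.

How it is judged:
By the outcome, as a careful person would: the job done as asked, in the order asked, and still so for the second after the job is handed in, with the robot touching nothing.
It also fails if it takes over 48 s, if anything falls off the work surface, if the arm or the gripper's body presses on something with over 40 N, if the wrist force passes 120 N, or if a joint passes its speed limit or range.

## Working session

There is one attempt and no reset: what is moved stays moved. The work goes in short steps, each a Python script; the robot and the scene stay as the last script left them, time stands still between calls to the robot, and variables do not carry over. Pictures are saved under pics/ and viewed, about 8 in all and at most 12, crops included, and the job is handed in when it is done.

```bash
mkdir -p pics; cat > h.py <<'E'
from station import *
import numpy as np, cv2
def cloud(name,d,T=None):
    c=calibration(name);K=c["K"];v,u=np.mgrid[0:480,0:640]
    P=np.stack([(u-K[0][2])/K[0][0]*d,(v-K[1][2])/K[1][1]*d,d],-1)
    if T is None: return (P-np.array(c["t"]))@np.array(c["R"])
    H=np.array(c["hand_eye"]);p,R=T
    return (P@H[:3,:3].T+H[:3,3])@np.array(R).T+np.array(p)
E
python3 - <<'E'
from h import *
for n in("top","scene"):
    im,d=camera(n);np.savez(f"{n}.npz",im=im,d=d);P=cloud(n,d)
    cv2.imwrite(f"pics/{n}0.png",im[...,::-1])
    for k in("tall_board","wide_board","rack","stand"):
        for s in silhouettes(n,k)[:3]:
            m=s["region"]&(d>0)
            if m.any(): print(n,k,round(s["confidence"],2),(np.array(s["rect"])*[640,480,640,480]).round(),np.percentile(P[m],[2,50,98],axis=0).round(3).tolist())
print(state()["t"])
E
```

```text
top tall_board 0.68 [283. 149. 296. 223.] [[0.479, 0.084, 0.01], [0.524, 0.089, 0.149], [0.575, 0.104, 0.153]]
top tall_board 0.16 [213. 142. 305. 252.] [[0.435, 0.074, 0.007], [0.521, 0.14, 0.013], [0.611, 0.22, 0.055]]
top wide_board 0.87 [250. 145. 260. 235.] [[0.46, 0.14, 0.051], [0.527, 0.145, 0.1], [0.593, 0.152, 0.104]]
top rack 0.88 [102. 290. 208. 406.] [[0.181, 0.246, 0.008], [0.264, 0.315, 0.029], [0.353, 0.385, 0.055]]
top rack 0.74 [213. 143. 304. 253.] [[0.435, 0.074, 0.007], [0.522, 0.139, 0.012], [0.611, 0.219, 0.054]]
top rack 0.29 [422. 155. 499. 260.] [[0.429, -0.26, 0.007], [0.507, -0.197, 0.027], [0.585, -0.146, 0.074]]
top stand 0.9 [425. 151. 499. 260.] [[0.43, -0.26, 0.008], [0.507, -0.197, 0.028], [0.585, -0.148, 0.074]]
scene tall_board 0.56 [300. 222. 336. 291.] [[0.419, 0.021, 0.003], [0.528, 0.089, 0.106], [0.576, 0.094, 0.154]]
scene wide_board 0.97 [318. 247. 366. 314.] [[0.455, 0.096, 0.012], [0.53, 0.146, 0.081], [0.595, 0.151, 0.105]]
scene rack 0.6 [431. 210. 551. 314.] [[0.178, 0.247, 0.008], [0.272, 0.324, 0.036], [0.361, 0.394, 0.056]]
scene rack 0.59 [283. 240. 404. 353.] [[0.435, 0.079, 0.005], [0.543, 0.154, 0.034], [0.613, 0.219, 0.056]]
scene stand 0.64 [184. 175. 265. 251.] [[0.431, -0.235, 0.008], [0.52, -0.195, 0.035], [0.594, -0.148, 0.076]]
0.5
```

```bash
python3 - <<'E'
import numpy as np,cv2
t=np.load("top.npz")["im"][120:420,90:520,::-1]; s=np.load("scene.npz")["im"][150:370,160:570,::-1]
cv2.imwrite("pics/a.png",cv2.resize(t,(800,558),interpolation=3));cv2.imwrite("pics/b.png",cv2.resize(s,(800,429),interpolation=3))
E
```

```text
(no output)
```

View pics/a.png

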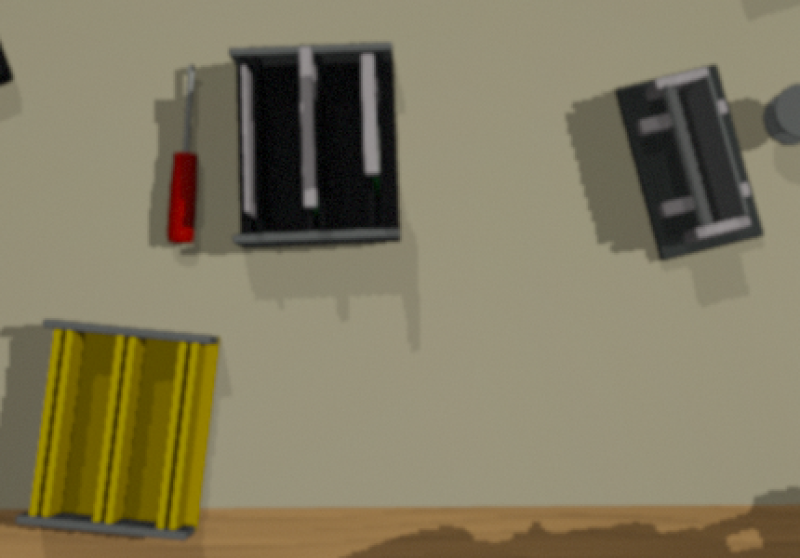

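View pics/b.png

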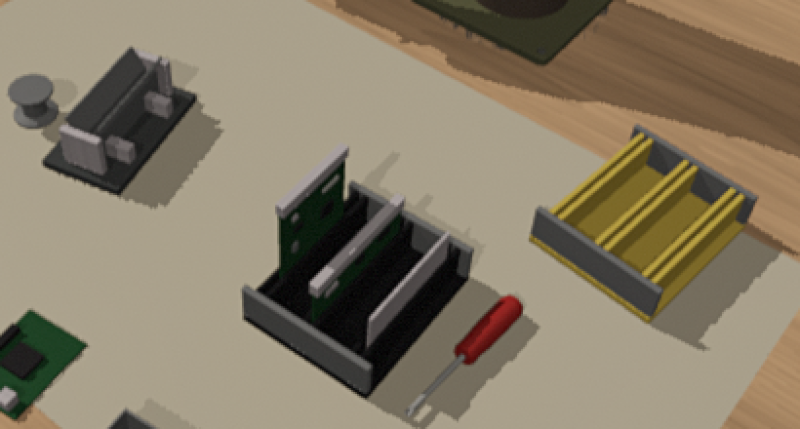

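Tall board: rail at crop (370,115) in the black rack's right groove. It is narrow and the tallest, with its rail at z≈0.152. The wide board is in the middle groove at (308,125), the plain plate on the left at (248,140). The yellow rack at (120,430) is the look-alike. The stand is at (690,160). Next I'll check the full top view for other stand-like things and fit the geometry.

```bash
python3 - <<'E'
from h import *
for n in("top","scene"):
    z=np.load(n+".npz");P=cloud(n,z["d"]).reshape(-1,3);P=P[z["d"].ravel()>0]
    def fit(lbl,m):
        Q=P[m]
        if len(Q)<5: return print(n,lbl,len(Q))
        r=cv2.minAreaRect(Q[:,:2].astype(np.float32)*1000);print(n,lbl,len(Q),np.round(r[0],1),np.round(r[1],1),round(r[2],1),"z",Q[:,2].mean().round(4))
    box=lambda a,b,c,d,e,f:(P[:,0]>a)&(P[:,0]<b)&(P[:,1]>c)&(P[:,1]<d)&(P[:,2]>e)&(P[:,2]<f)
    fit("rail",box(.4,.65,.05,.12,.145,.17)); fit("wide rail",box(.4,.65,.12,.17,.095,.12))
    fit("rack",box(.4,.65,.03,.25,.045,.06)); fit("stand base",box(.38,.65,-.3,-.1,.005,.09)); fit("lips",box(.38,.65,-.3,-.1,.068,.09)); fit("blocks",box(.38,.65,-.3,-.1,.057,.066))
cv2.imwrite("pics/c.png",np.load("top.npz")["im"][...,::-1])
E
```

```text
top rail 427 [529.2  90.7] [99.9 10. ] 2.1 z 0.1503
top wide rail 559 [528.6 146.8] [139.7  10.4] 1.9 z 0.1002
top rack 2277 [524.7 147. ] [181.  149.1] 2.1 z 0.0509
top stand base 6017 [ 515.  -200.5] [269.3 199.3] 0.2 z 0.0338
top lips 631 [ 511.7 -204.2] [129.6  47. ] 13.7 z 0.0717
top blocks 857 [ 512.2 -204.5] [150.1  51.1] 13.6 z 0.0616
scene rail 319 [526.6  88.4] [102.4  12.7] 1.6 z 0.1513
scene wide rail 428 [525.4 144.5] [143.7  12.5] 1.4 z 0.1015
scene rack 2293 [521.9 144.6] [184.2 150.4] 2.5 z 0.0522
scene stand base 4605 [ 514.9 -200. ] [269.5 199.9] 0.0 z 0.0294
scene lips 372 [ 509.9 -207.1] [143.7  48.6] 14.3 z 0.0732
scene blocks 397 [ 509.2 -205.9] [154.3  50.2] 13.2 z 0.062
```

View pics/c.png

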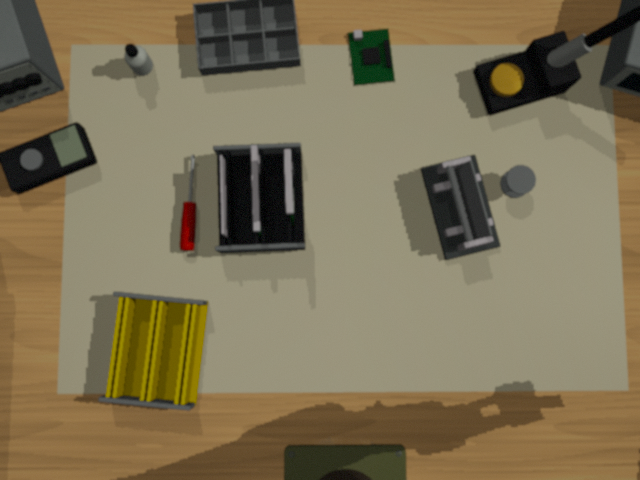

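The wide tray and the yellow rack are look-alikes, and there is only one stand: dark base at px (460,205), slot empty. The tray with compartments at (245,35) and the flat green board at (370,55) aren't part of the job. Both cameras agree within about 2–3 mm. Next I'll refine with the wrist camera over the stand, then over the rail.

```bash
cat >> h.py <<'E'
def Rz(deg,flip=False):
    a=np.radians(deg+(180 if flip else 0));c,s=np.cos(a),np.sin(a)
    return np.array([[c,s,0],[s,-c,0],[0,0,-1.]])
def fit(lbl,P,b):
    a=np.array(b);Q=P[((P>a[0])&(P<a[1])).all(1)]
    if len(Q)<20: print(lbl,len(Q));return
    r=cv2.minAreaRect(Q[:,:2].astype(np.float32)*1000)
    print(lbl,len(Q),np.round(r[0],1),np.round(r[1],1),round(r[2],1),"z",np.median(Q[:,2]).round(4))
def wrist(save):
    s=state();im,d=camera("wrist");P=cloud("wrist",d,(s["ee_pos"],s["tool_rot"]))
    cv2.imwrite(f"pics/{save}.png",im[...,::-1]);np.savez(save+".npz",im=im,d=d,P=P);return P[d>0]
E
python3 - <<'E'
from h import *
for f in(0,1):
    for p,y in(((.512,-.204,.30),13.7),((.529,.09,.152),2.),((.529,.09,.28),2.)):
        q=inverse_kinematics(p,Rz(y,f));print(f,p,None if q is None else np.round(q,0))
print(np.array(calibration("wrist")["hand_eye"]).round(3).tolist())
E
```

```text
0 (0.512, -0.204, 0.3) [ 23.  31.  -9. 100.   6.  49. -66.]
0 (0.529, 0.09, 0.152) [-18.  43.   5. 111.  -8.  26. -95.]
0 (0.529, 0.09, 0.28) [ -12.   31.   -5.  104.    3.   45. -106.]
1 (0.512, -0.204, 0.3) [ 50.  41. -59.  99.  39.  63.  82.]
1 (0.529, 0.09, 0.152) [ 11.  49. -44. 110.  50.  43.  29.]
1 (0.529, 0.09, 0.28) [ 17.  40. -55. 103.  38.  58.  39.]
[[-0.0, -0.963, -0.269, 0.07], [1.0, -0.0, -0.0, -0.002], [0.0, -0.269, 0.963, -0.12], [0.0, 0.0, 0.0, 1.0]]
```

```bash
python3 - <<'E'
from h import *
movep([.50,-.204,.30],Rz(13.7)); P=wrist("w_stand")
fit("lips",P,[(.38,-.3,.069),(.65,-.1,.09)]);fit("blocks",P,[(.38,-.3,.057),(.65,-.1,.066)])
# slot cross-section in stand frame
a=np.radians(13.7);e=np.array([[np.cos(a),np.sin(a)],[-np.sin(a),np.cos(a)]]);q=(P[:,:2]-[.512,-.2044])@e.T*1000
for lo,hi in((10,16),(30,46),(50,55),(60,66),(69,76)):
    m=(abs(q[:,0])<55)&(abs(q[:,1])<28)&(P[:,2]*1000>lo)&(P[:,2]*1000<hi);print(lo,m.sum(),np.percentile(q[m,1],[1,10,50,90,99]).round(1) if m.any() else "")
movep([.515,.09,.29],Rz(2)); P=wrist("w_rail")
fit("rail",P,[(.4,.05,.144),(.65,.13,.17)]);fit("rack",P,[(.4,.03,.045),(.65,.25,.058)])
print(state()["t"])
E
```

```text
lips 1896 [ 510.2 -205. ] [129.6  44.9] 13.7 z 0.0709
blocks 3316 [ 510.5 -204.9] [149.8  49.7] 13.6 z 0.0609
10 898 [-27.8  -3.6   0.4  26.7  27.8]
30 170 [-27.8 -27.3  24.5  27.5  27.8]
50 879 [-9.1 -8.1  4.9  7.9  8.8]
60 1149 [-15.8 -14.9 -11.6  14.5  15.5]
69 1606 [-22.4 -21.5  16.4  21.1  22.1]
rail 2433 [527.3  90.4] [99.7 10. ] 2.1 z 0.1488
rack 8091 [522.5 146. ] [179.9 149.2] 2.0 z 0.0493
3.55
```

View pics/w_rail.png

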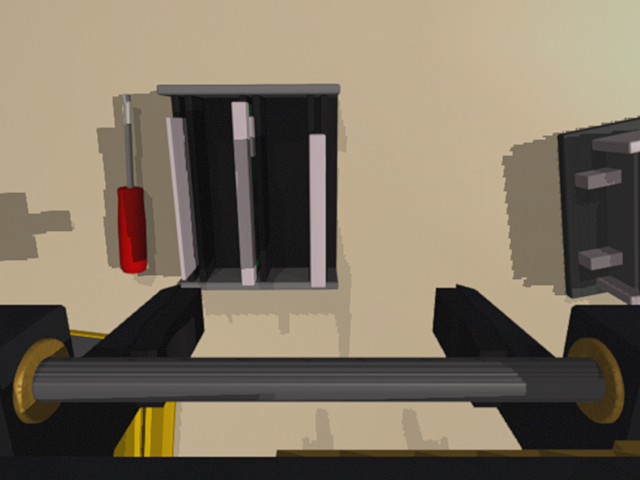

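View pics/w_stand.png

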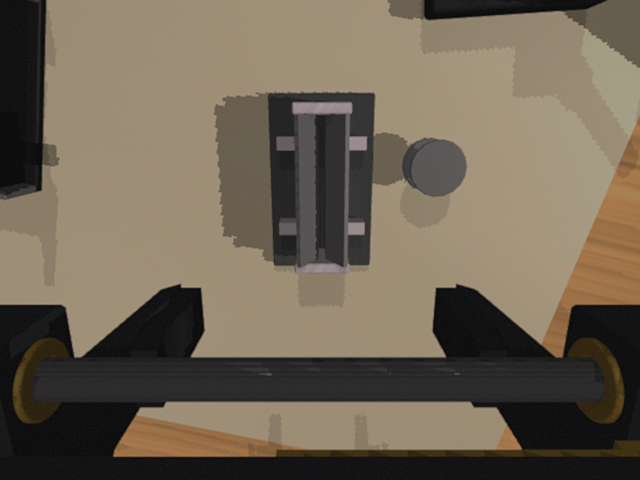

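Wrist views: the rail (px 317,210) is isolated, and the stand slot (px 322,190) is empty and clear. Wrist and top cameras agree on the rail-to-slot offset within 0.5 mm. Grasp and lift next.

```bash
python3 - <<'E'
from h import *
c=[.5273,.0904]
movep([*c,.20],Rz(2.05)); f0=np.array(state()["force"])
print("hit",move_straight([*c,.152],.1,stop_force=8))
grip(0.0,40);s=state();print(s["ee_pos"],s["opening"],np.array(s["force"])-f0)
print("hit",move_straight([*c,.165],.04,stop_force=25));s=state();print(np.array(s["force"])-f0)
print("hit",move_straight([*c,.275],.12,stop_force=25));s=state();print(s["t"],s["ee_pos"],s["opening"],np.array(s["force"])-f0)
im,d=camera("scene");cv2.imwrite("pics/d.png",cv2.resize(im[120:370,160:480,::-1],(768,600)))
P=cloud("scene",d)[d>0];fit("rail scene",P,[(.4,.05,.262),(.65,.13,.29)])
E
```

```text
hit False
[0.52730311 0.09030441 0.15200216] 0.10696162639953595 [ 0.93154438 -0.12603253 -0.88713515]
hit False
[ 0.40304073  1.1686658  -3.1554705 ]
hit False
7.3417 [0.52674979 0.09026844 0.27431681] 0.10719025145414092 [ 0.35079998  0.307206   -3.28335974]
rail scene 502 [527.3  92.9] [38.6 96.2] 71.0 z 0.2744
```

View pics/d.png

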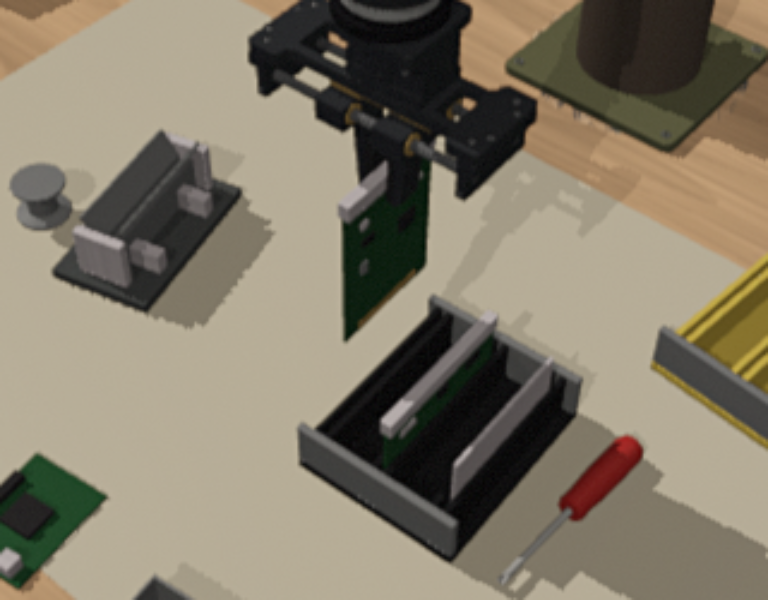

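The board is held upright, 125 mm up, with the other two still in the rack. Carry it over the stand and check tilt and alignment before lowering.

```bash
python3 - <<'E'
from h import *
c=[.5104,-.205]
move_straight([*c,.275],.2,ori=Rz(13.7));sleep(.3)
s=state();print(s["t"],s["ee_pos"],s["force"])
im,d=camera("scene");cv2.imwrite("pics/e.png",cv2.resize(im[60:310,120:440,::-1],(768,600)))
P=cloud("scene",d)[d>0]
a=np.radians(13.7);e=np.array([[np.cos(a),np.sin(a)],[-np.sin(a),np.cos(a)]])
q=np.c_[(P[:,:2]-c)@e.T,P[:,2]]*1000
m=(abs(q[:,0])<60)&(abs(q[:,1])<20)&(q[:,2]>110)&(q[:,2]<250)
for z in range(120,250,20):
    k=m&(abs(q[:,2]-z)<10)
    if k.sum()>5: print(z,k.sum(),"y med",np.median(q[k,1]).round(1),"x",np.percentile(q[k,0],[2,98]).round(1))
Q=q[m&(q[:,2]<235)];A=np.c_[Q[:,0],Q[:,2],np.ones(len(Q))];print("plane yaw,tilt deg",np.degrees(np.linalg.lstsq(A,Q[:,1],rcond=None)[0][:2]).round(2),"zmin",np.percentile(Q[:,2],1))
E
```

```text
9.325 [ 0.51052694 -0.20453671  0.27505139] [ 0.46144318 -0.29692479 -1.7594365 ]
140 165 y med 0.0 x [-48.7  48.9]
160 256 y med 0.2 x [-48.7  48. ]
180 257 y med 0.3 x [-48.3  49.1]
200 264 y med 0.7 x [-50.1  48.5]
220 285 y med 0.8 x [-48.7  48.2]
240 240 y med 0.8 x [-49.4  48.8]
plane yaw,tilt deg [-0.11  0.71] zmin 136.53174839573398
```

View pics/e.png

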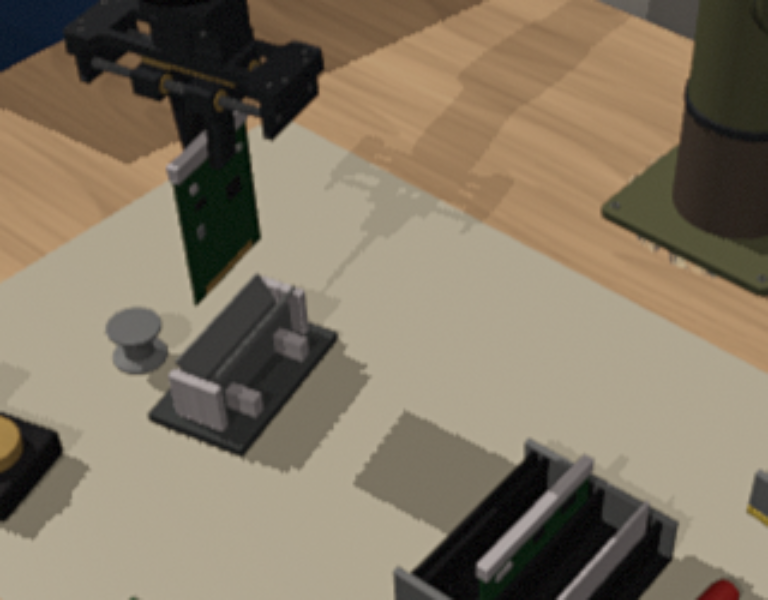

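Tilt is 0.7° and yaw error 0.1°, with the board centred over the slot. Lowering with force guarding.

```bash
python3 - <<'E'
from h import *
c=[.5104,-.205]
print(move_straight([*c,.215],.12,stop_force=10));s=state();print(s["ee_pos"],s["force"])
h=move_straight([*c,.165],.05,stop_force=10);s=state();print(h,s["ee_pos"],s["force"])
if not h:
    h=move_straight([*c,.149],.02,stop_force=8);s=state();print(h,s["ee_pos"],s["force"],s["torque"])
print(s["t"])
E
```

```text
False
[ 0.51079414 -0.20510255  0.2153475 ] [ 0.25221355  0.08728148 -1.81751067]
False [ 0.51065322 -0.20506717  0.16528995] [ 0.02118974 -0.55632305 -2.62062075]
True [ 0.51047323 -0.20519159  0.15396715] [-0.89259065  0.05306963  4.61969271] [0.06615019 0.11948666 0.05192928]
11.7583
```

Contact came at TCP z = 0.154, the predicted bottom height, with no sideways force. Release, retreat and check.

```bash
python3 - <<'E'
from h import *
c=[.5104,-.205]
grip(0.3);sleep(.2);grip(.6);print(state()["force"])
move_straight([*c,.20],.05);move_straight([*c,.32],.15)
movep([.42,-.02,.36],Rz(10));sleep(.5)
im,d=camera("scene");cv2.imwrite("pics/f.png",cv2.resize(im[100:350,120:440,::-1],(768,600)))
a=np.radians(13.7);e=np.array([[np.cos(a),np.sin(a)],[-np.sin(a),np.cos(a)]])
P=cloud("scene",d)[d>0]
q=np.c_[(P[:,:2]-c)@e.T,P[:,2]]*1000
m=(abs(q[:,0])<60)&(abs(q[:,1])<25)&(q[:,2]>82)&(q[:,2]<125)
A=np.c_[q[m][:,[0,2]],np.ones(m.sum())];print("yaw,tilt",np.degrees(np.linalg.lstsq(A,q[m][:,1],rcond=None)[0][:2]).round(2))
fit("rail scene",P,[(.4,-.26,.146),(.65,-.15,.17)]);fit("wide scene",P,[(.4,.12,.095),(.65,.17,.12)])
im,d=camera("top");P=cloud("top",d)[d>0]
fit("rail top",P,[(.4,-.26,.146),(.65,-.15,.17)]);fit("wide top",P,[(.4,.12,.095),(.65,.17,.12)]);print(state()["t"])
E
```

```text
[-0.3226623 -0.2312073 -0.7136103]
yaw,tilt [-0.27 -0.43]
rail scene 266 [ 508.9 -206.3] [103.3  13.7] 12.9 z 0.1542
wide scene 429 [526.4 144.2] [142.9  12.8] 2.4 z 0.1018
rail top 0
wide top 562 [528.3 146.7] [140.   10.3] 2.0 z 0.1003
16.4417
```

View pics/f.png

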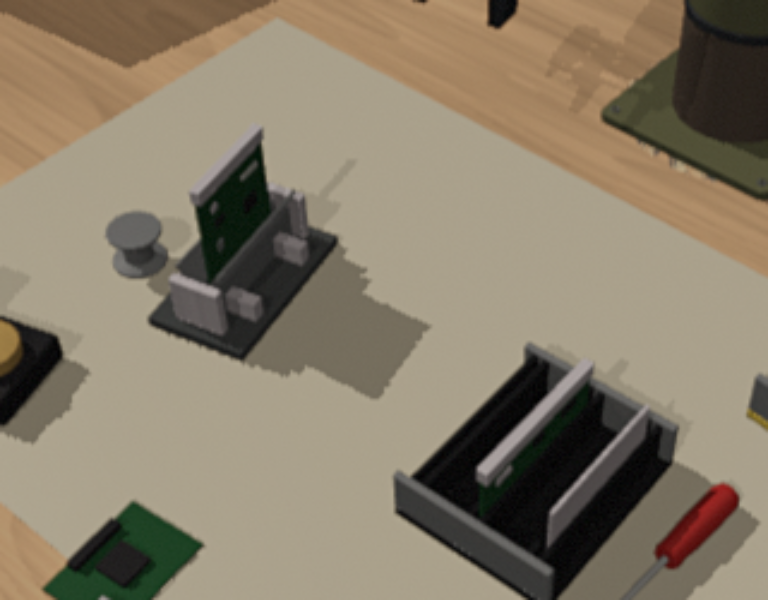

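The tall board stands upright in the slot (px 230,205), the wide board and plate are still in the rack, and the robot is clear.

```bash
python3 -c "
from station import *
sign_off();print(state()['t'])"
```

```text
the job is handed in; nothing more can be done
the job is handed in; nothing more can be done
```

I pulled the tall board straight up out of the black rack and lowered it, force-guarded, into the bench stand's slot. I then let go, moved the arm clear and signed off after about 16.4 s of the 48 s.

- **Resting on the bottom:** contact came at TCP height 0.154 m, the height predicted for the slot floor, with almost no sideways force.
- **Upright:** the scene camera shows the board centred in the slot, tilted about 0.4°, with its rail top at about 0.154 m (expected 0.152).
- **Wide board:** it hasn't moved, to within 0.3 mm from the top camera before and after.
- **Check that failed:** the final top-camera measurement of the tall board's rail returned no points. I assume the arm was blocking the view and did not look at that picture. The board's final position therefore rests on the scene camera and the contact height alone.

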